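# Find the loose hatch of the test fixture and push it open

## Task

One of the four green hatches in the top of the grey test fixture is not blocked from inside: press the black pads lightly with a fingertip, never ramming them, to find the hatch that rocks, then push that hatch wide open, its pad side down into the bay and tilted at least 45 degrees, and take the hand away leaving it open. Do not grasp anything, and leave the reel, the bottle and the screwdriver where they are.

Things in the scene. Friction and masses are not known exactly. Their poses are not given: they have to be found in the camera images.
- case: Grey steel fixture case, fixed, flat top 94 mm above the bench. Origin on the bench under the middle of its row of 4 identical flush green hatches; own z up, own x away from the robot, turned up to 17 deg. It spans own x -75..135, y -210..210 mm. Hatch openings x -60..60, 88 mm wide, centred at own y 150, 50, -50, -150 mm; behind them a plain ledge. A hidden stop blocks 3 of the hatches, not always the same.
- hatch1_pad (a point): Centre of the black pad (34 x 60 mm) on top of hatch 1, leftmost of four (case y = +150 mm); moves with it. Hatch: green plate 115 x 84 x 4 mm on a level axle along the case's y, 50 mm beyond the pad centre (case x = 20 mm), 2 mm below its top face; it reaches 78 mm from the axle on the pad (near) side, 37 mm on the far side. Only the pad side can tip down. The free hatch has over 70 mm of empty bay below.
- hatch1 (a joint): Tilt of hatch 1, rad: 0 = closed, flush; grows as its pad side tips down into the bay and its far edge rises; end stop at 1.1. A blocked hatch gives at most about 0.04 rad (2 mm at the pad). The free one rocks under 2 to 3 N at the pad (axle friction 0.12 N m) and stays at any tilt it is left at. Pressing with over 60 N counts as ramming.
- hatch2_pad (a point): Centre of the black pad (34 x 60 mm) on top of hatch 2, second from the left; moves with it. Hatch: green plate 115 x 84 x 4 mm on a level axle along the case's y, 50 mm beyond the pad centre (case x = 20 mm), 2 mm below its top face; it reaches 78 mm from the axle on the pad (near) side, 37 mm on the far side. Only the pad side can tip down. The free hatch has over 70 mm of empty bay below.
- hatch2 (a joint): Tilt of hatch 2, rad: 0 = closed, flush; grows as its pad side tips down into the bay and its far edge rises; end stop at 1.1. A blocked hatch gives at most about 0.04 rad (2 mm at the pad). The free one rocks under 2 to 3 N at the pad (axle friction 0.12 N m) and stays at any tilt it is left at. Pressing with over 60 N counts as ramming.
- hatch3_pad (a point): Centre of the black pad (34 x 60 mm) on top of hatch 3, third from the left; moves with it. Hatch: green plate 115 x 84 x 4 mm on a level axle along the case's y, 50 mm beyond the pad centre (case x = 20 mm), 2 mm below its top face; it reaches 78 mm from the axle on the pad (near) side, 37 mm on the far side. Only the pad side can tip down. The free hatch has over 70 mm of empty bay below.
- hatch3 (a joint): Tilt of hatch 3, rad: 0 = closed, flush; grows as its pad side tips down into the bay and its far edge rises; end stop at 1.1. A blocked hatch gives at most about 0.04 rad (2 mm at the pad). The free one rocks under 2 to 3 N at the pad (axle friction 0.12 N m) and stays at any tilt it is left at. Pressing with over 60 N counts as ramming.
- hatch4_pad (a point): Centre of the black pad (34 x 60 mm) on top of hatch 4, rightmost (case y = -150 mm); moves with it. Hatch: green plate 115 x 84 x 4 mm on a level axle along the case's y, 50 mm beyond the pad centre (case x = 20 mm), 2 mm below its top face; it reaches 78 mm from the axle on the pad (near) side, 37 mm on the far side. Only the pad side can tip down. The free hatch has over 70 mm of empty bay below.
- hatch4 (a joint): Tilt of hatch 4, rad: 0 = closed, flush; grows as its pad side tips down into the bay and its far edge rises; end stop at 1.1. A blocked hatch gives at most about 0.04 rad (2 mm at the pad). The free one rocks under 2 to 3 N at the pad (axle friction 0.12 N m) and stays at any tilt it is left at. Pressing with over 60 N counts as ramming.
- spool: Bystander: small aluminium reel standing loose on the ledge of the case, 44 mm diameter, 30 mm high; origin at the centre of its underside.
- flux: Bystander: small amber bottle with white cap, 40 mm diameter, 85 mm high, standing on the bench beyond the right (-y) end of the case; origin at the centre of its underside.
- driver: Bystander: screwdriver lying on the bench beyond the left (+y) end of the case; origin under its middle.

How it is judged:
By the outcome, as a careful person would: the job done as asked, in the order asked, and still so for the second after the job is handed in, with the robot touching nothing.
It also fails if it takes over 51 s, if anything falls off the work surface, if the arm or the gripper's body presses on something with over 40 N, if the wrist force passes 120 N, or if a joint passes its speed limit or range.

## Robot

A 6-joint arm with a two-finger parallel gripper is mounted at the origin on the work surface. World frame = base frame: x ahead of the robot, y to its left, z up, the work surface at z = 0. Lengths are in m, angles in rad, forces in N, time in s.
With the tool pointing down it reaches from about 0.25 to 0.725 m from the base axis. Payload 4 kg.
Tool frame: the origin (TCP) lies at the very end of the fingers, on their centre line; the grasp point (between the pads) lies 19 mm behind it; x points along the fingers, z is the direction in which the jaws open and shut, and the axes are right-handed (so a half turn about x gives the same grasp; the last joint's range is limited). The gripper opens to 85 mm and grips with 20 to 120 N. Pads are 22 mm wide; open, the fingers measure 114 mm over their backs; the gripper's body (76 mm by 85 mm) begins 54 mm behind the grasp point. The pads swing forward as they close: fully open they stand 13 mm farther back than shut.
Start: joints at [1.106, 0.241, 0.005, 1.335, 0, 1.571], TCP at [0.224, 0.447, 0.231] pointing down, gripper open.
Joint ranges: [-2.72, 2.72], [-1.05, 1.87], [-1.09, 1.28], [-1.99, 2.15], [-1.42, 1.44], [-3.14, 3.14]. Speed limits (rad/s): [2.79, 2.79, 3.14, 3.14, 3.14, 3.14].

## Interface

Orientations are given as a unit quaternion [x, y, z, w].
In Python, from workcell import bot gives the robot as it stands.
- The arm moves only by the tool apply_moves, never from a script. Its argument "targets" is one flat list of numbers, 7 for each row, row after row: the shift along the tool's x, y, z in units of 25 cm (1.0 is 25 cm), then the turn, a rotation vector about the tool's x, y, z in units of 0.5 rad (1.0 is 0.5 rad), then the opening, from 0 (shut) to 1 (fully open). In form: [tx, ty, tz, wx, wy, wz, claw, tx, ty, tz, wx, wy, wz, claw, ...]. A call has 1 to 12 rows; each row is the pose to reach, as a shift and turn from the pose commanded when the call began, along the tool's axes at that moment; what a row does not reach only later rows make up. A row lasts 1/12 s, in which the tool goes at most 41.7 mm and 7.16 degrees, less where a joint would pass 70% of its speed; a pose out of reach is approached as far as the arm can. A call with a number of a shift or a turn outside -1 to 1 is refused whole. A call with a gripper value outside its range is refused whole. The fingers move at their own pace and stop on an object; the grip force is fixed at half the most. Time passes only in rows, so rows that repeat a pose let the fingers close. It gives the time, the measured TCP pose, the force and the opening at its end, in the units of the state.
- bot.get_obs(): the state, without advancing time (a new reading comes with each control period).
- bot.camera(name): name is "scene" or "side" or "wrist"; returns (picture, depth): 400x640x3 uint8, red, green, blue; 400x640 float32, m along the optical axis (not along the pixel's ray), 0 where there is no reading.
- bot.camera_params(name): a dict with "fx", "fy", "cx", "cy" (pixels), "dist" ([k1, k2, p1, p2, k3] as OpenCV has them; the pictures are not rectified), "T" (4x4, takes a point from camera to world coordinates); the wrist camera has in their place "tool_from_camera" (4x4, takes a point from camera to tool coordinates, whose origin is the TCP and whose axes are the tool frame's). Camera axes: x right, y up, looking along -z (the intrinsics and any distortion apply to the point x, -y, -z); pixel columns grow to the right and rows downward; lengths in m; the calibration is good to about 2 mm. A picture is of the moment at which its call begins: read the wrist's pose just before it. camera_params takes no time and is no camera call.
- bot.job_done(): hands the job in, once; it reports no verdict.
The state is a dict: "clock": time; "joint_pos": joint angles; "joint_vel": joint speeds; "tau": joint torques, N m; "eef_pos": TCP position; "tool_rot": TCP orientation; "ft_force": force on the tool from outside, world axes, zero at the start; "ft_torque": the same for the moment, N m; "grip_width": finger opening in m.
Only numpy, scipy, OpenCV 4.12 (cv2) and the standard library are available. Lean on these libraries where they do the work, as an engineer would, in place of code of your own. Each camera call takes 0.05 s, during which the arm holds its last target.

## Working session

There is one attempt and no reset: what is moved stays moved. The work goes in short steps, Python scripts to look and compute and a tool call to move; the robot and the scene stay as the last step left them, time stands still between calls to the robot, and variables do not carry over. Pictures are saved under pics/ and viewed, and the job is handed in when it is done.

Besides the shell and the picture viewer there is one more tool, called after "Request:" as name(argument=value, ...), one argument or row to a line, values as JSON. apply_moves: Moves the arm, as the interface text tells. Its arguments: {"type":"object","properties":{"targets":{"type":"array"}},"required":["targets"]}

```bash
mkdir -p pics; ls; python3 - <<'E'
from workcell import bot
import cv2,numpy as np
o=bot.get_obs()
for k,v in o.items(): print(k,np.round(v,4))
for n in("scene","side"):
    p,d=bot.camera(n); cv2.imwrite(f"pics/{n}0.png",p[...,::-1]); np.save(f"{n}0_d.npy",d); np.save(f"{n}0_p.npy",p)
    c=bot.camera_params(n); print(n,{k:np.round(v,4).tolist() for k,v in c.items()})
print(bot.camera_params("wrist"))
E
```

```text
pics
clock 0.0
joint_pos [1.106  0.2414 0.0037 1.3352 0.     1.5708]
joint_vel [-0.0007  0.0015 -0.001   0.0002 -0.0004 -0.0002]
tau [-9.00000e-04 -3.72322e+01  2.52405e+01  1.70000e-02  1.00000e-04
  0.00000e+00]
eef_pos [0.2238 0.4464 0.2304]
tool_rot [-0.3718  0.6024  0.371   0.6011]
ft_force [ 1.0776  1.1363 -0.2238]
ft_torque [-0.0219  0.0238  0.0242]
grip_width 0.0851
scene {'fx': 418.0592, 'fy': 418.0592, 'cx': 316.6379, 'cy': 196.0797, 'dist': [0.0111, 0.0, 0.0, 0.0, 0.0], 'T': [[-0.8748, -0.4015, 0.2712, 0.9503], [0.4845, -0.7296, 0.4827, 0.633], [0.0041, 0.5536, 0.8327, 1.1348], [0.0, 0.0, 0.0, 1.0]]}
side {'fx': 448.8644, 'fy': 448.8644, 'cx': 316.821, 'cy': 200.5223, 'dist': [-0.1264, 0.0, 0.0, 0.0, 0.0], 'T': [[0.7948, 0.4248, -0.4334, 0.0009], [-0.6069, 0.5516, -0.5722, -0.737], [-0.004, 0.7178, 0.6962, 1.0446], [0.0, 0.0, 0.0, 1.0]]}
{'fx': 360.6463742767923, 'fy': 360.6463742767923, 'cx': 317.0052990843014, 'cy': 203.85680347983006, 'dist': array([-0.01635495,  0.        ,  0.        ,  0.        ,  0.        ]), 'tool_from_camera': array([[-2.74730144e-04,  3.17108358e-01, -9.48389273e-01,
        -1.42825770e-01],
       [ 1.02375498e-03,  9.48388901e-01,  3.17107937e-01,
         8.08216574e-02],
       [ 9.99999438e-01, -8.83799132e-04, -5.85192279e-04,
        -6.43301389e-04],
       [ 0.00000000e+00,  0.00000000e+00,  0.00000000e+00,
         1.00000000e+00]])}
```

View pics/scene0.png

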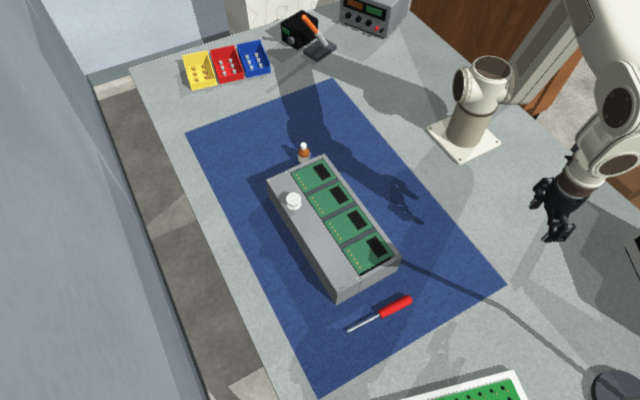

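View pics/side0.png

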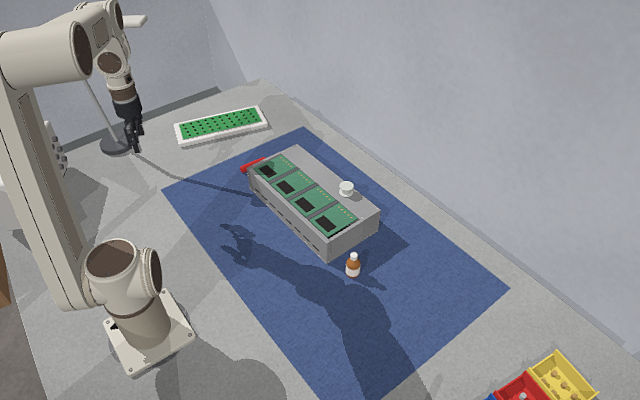

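Scene view: four green hatches run from (313,175) to (368,255), with pads near (320,170), (338,195), (355,220) and (376,247). The reel is at (293,201), the bottle at (304,152) and the driver near (380,315). Side view: pads near (268,171), (286,186), (305,202) and (328,222). Next I'll mask the pads and cast rays.

```bash
cat > h.py <<'E'
import numpy as np,cv2
from workcell import bot
def ray(n,uv):
    c=bot.camera_params(n); K=np.array([[c['fx'],0,c['cx']],[0,c['fy'],c['cy']],[0,0,1]])
    q=cv2.undistortPoints(np.array(uv,float).reshape(-1,1,2),K,np.array(c['dist'])).reshape(-1,2)
    T=np.array(c['T']); d=np.c_[q[:,0],-q[:,1],-np.ones(len(q))]@T[:3,:3].T
    return T[:3,3],d
def plane(n,uv,z):
    o,d=ray(n,uv); return o+d*((z-o[2])/d[:,2])[:,None]
E
python3 - <<'E'
from h import *
R={}
for n,box in(("scene",(270,140,410,290)),("side",(240,140,385,265))):
    p=np.load(f"{n}0_p.npy"); hsv=cv2.cvtColor(p,cv2.COLOR_RGB2HSV)
    x0,y0,x1,y1=box; roi=np.zeros(p.shape[:2],np.uint8); roi[y0:y1,x0:x1]=255
    g=cv2.inRange(hsv,(50,90,40),(90,255,255))&roi
    cg,_=cv2.findContours(g,cv2.RETR_EXTERNAL,cv2.CHAIN_APPROX_NONE)
    hull=np.zeros_like(g)
    allp=np.vstack([c for c in cg if cv2.contourArea(c)>150]); cv2.fillPoly(hull,[cv2.convexHull(allp)],255)
    k=cv2.inRange(p,(0,0,0),(45,45,45))&hull
    k=cv2.morphologyEx(k,cv2.MORPH_OPEN,np.ones((3,3),np.uint8))
    nl,l,s,c=cv2.connectedComponentsWithStats(k)
    print(n,[(round(cv2.contourArea(c))) for c in cg if cv2.contourArea(c)>50])
    cs=[c[i] for i in range(1,nl) if s[i,4]>60]
    print(np.round(cs,1).tolist(),[int(s[i,4]) for i in range(1,nl)])
    P=plane(n,cs,0.0955); P=P[np.argsort(-P[:,1])]; R[n]=P; print(np.round(P,4))
    print(np.linalg.norm(np.diff(P,axis=0),axis=1))
    d=np.load(f"{n}0_d.npy")
    pr=p.copy(); pr[k>0]=(255,0,255); cv2.imwrite(f"pics/m_{n}.png",cv2.resize(pr[y0:y1,x0:x1,::-1],None,fx=4,fy=4,interpolation=0)[:600])
    # depth heights
    T=np.array(bot.camera_params(n)['T'])
    for u,v in cs:
        o,dd=ray(n,[(u,v)]); z=d[int(round(v)),int(round(u))]; print((o+dd[0]*z).round(4))
E
```

```text
scene [1120, 971, 860, 758]
[[321.6, 171.3], [338.5, 194.5], [356.6, 219.4], [376.7, 246.8]] [123, 141, 157, 199]
[[ 0.5481  0.2579  0.0955]
 [ 0.55    0.1567  0.0955]
 [ 0.5516  0.0572  0.0955]
 [ 0.5535 -0.0429  0.0955]]
[0.10122795 0.09950887 0.1001263 ]
[ 0.5528 -0.0441  0.0936]
[0.5508 0.0561 0.0936]
[0.5494 0.156  0.0939]
[0.5474 0.2573 0.0938]
side [796, 674, 585, 498]
[[266.6, 170.3]] [81]
[[0.5479 0.2563 0.0955]]
[]
[0.5489 0.2582 0.0938]
```

```bash
cat >> h.py <<'E'
from scipy.spatial.transform import Rotation as Rn
yaw=np.arctan2(0.0054,0.3008)
pads=np.array([[.5481,.2579],[.55,.1567],[.5516,.0572],[.5535,-.0429]])
cx=np.array([np.cos(yaw),np.sin(yaw)])
def tgt(xyz,Rt=None,pose=None):
    o=bot.get_obs(); p=np.array(o['eef_pos']);R=Rn.from_quat(o['tool_rot'])
    s=R.inv().apply(np.array(xyz)-p)/.25
    w=(R.inv()*Rt).as_rotvec()/.5 if Rt is not None else np.zeros(3)
    return s.round(3),w.round(3)
E
python3 - <<'E'
from h import *
R=Rn.from_quat(bot.get_obs()['tool_rot']).as_matrix(); print(R.round(3))
c,s=np.cos(yaw),np.sin(yaw)
for sg in(1,-1):
    # tool x down, tool y = sg*case x ; z = x cross y
    X=np.array([0,0,-1.]);Y=sg*np.array([c,s,0]);Z=np.cross(X,Y)
    print(sg,tgt([*pads[0],.125],Rn.from_matrix(np.c_[X,Y,Z])))
E
```

```text
[[-0.001 -0.894  0.448]
 [-0.002  0.448  0.894]
 [-1.    -0.    -0.002]]
1 (array([ 0.422, -1.497, -0.092]), array([ 5.318e+00, -1.000e-03,  5.000e-03]))
-1 (array([ 0.422, -1.497, -0.092]), array([-0.965, -0.004, -0.001]))
```

Request:
apply_moves(
  targets=[0.1,-1.0,-0.06,-0.965,0,0,0,0.1,-1.0,-0.06,-0.965,0,0,0,0.1,-1.0,-0.06,-0.965,0,0,0,0.1,-1.0,-0.06,-0.965,0,0,0,0.1,-1.0,-0.06,-0.965,0,0,0,0.1,-1.0,-0.06,-0.965,0,0,0,0.1,-1.0,-0.06,-0.965,0,0,0,0.1,-1.0,-0.06,-0.965,0,0,0],
)

```text
clock: 0.77
eef_pos: [0.4441, 0.3185, 0.2048]
tool_rot: [0.503, -0.498, -0.502, -0.496]
ft_force: [-0.6, 2.0, 0.2]
grip_width: 0.0001
```

```bash
python3 - <<'E'
from h import *
c,s=np.cos(yaw),np.sin(yaw)
X=np.array([0,0,-1.]);Y=-np.array([c,s,0]);Z=np.cross(X,Y)
print(tgt([*pads[0],.115],Rn.from_matrix(np.c_[X,Y,Z])))
o=bot.get_obs();print(o['eef_pos'],o['ft_force'],o['grip_width'],o['clock'])
E
```

```text
(array([ 0.359, -0.413, -0.246]), array([-0.013, -0.004, -0.001]))
[0.44406143 0.31848009 0.20478166] [-0.59019753  2.01050114  0.17186998] 0.00013639882687729326 0.7667
```

Request:
apply_moves(
  targets=[0.1,-0.413,-0.246,-0.013,0,0,0,0.1,-0.413,-0.246,-0.013,0,0,0,0.2,-0.413,-0.246,-0.013,0,0,0,0.3,-0.413,-0.246,-0.013,0,0,0,0.355,-0.413,-0.246,-0.013,0,0,0,0.355,-0.413,-0.246,-0.013,0,0,0,0.355,-0.413,-0.246,-0.013,0,0,0],
)

```text
clock: 1.35
eef_pos: [0.5439, 0.2617, 0.1164]
tool_rot: [-0.506, 0.495, 0.507, 0.493]
ft_force: [-0.3, 1.1, 0.5]
grip_width: 0.0001
```

```bash
python3 - <<'E'
from h import *
o=bot.get_obs();print(o['eef_pos'],o['ft_force'],o['grip_width'],o['clock'])
p,d=bot.camera("wrist"); cv2.imwrite("pics/w1.png",p[...,::-1])
p,d=bot.camera("scene"); cv2.imwrite("pics/s1.png",cv2.resize(p[100:330,230:480,::-1],None,fx=2.5,fy=2.5))
E
```

```text
[0.54390944 0.2617321  0.1164131 ] [-0.25817278  1.07289146  0.48907252] 0.00014687962059785182 1.35
```

View pics/w1.png

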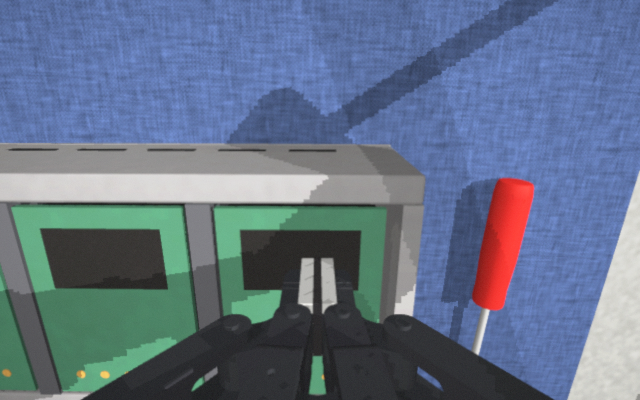

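View pics/s1.png

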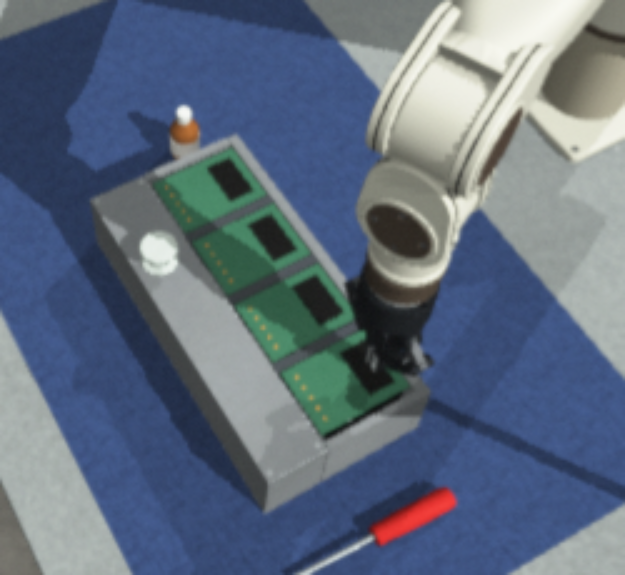

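Wrist view: pad 1 spans about (240..360, 230..290) and the closed fingertips sit over it near (318,260). Scene view agrees. Now I'll lower gently.

Request:
apply_moves(
  targets=[0.03,0,0.016,0,0,0,0,0.06,0,0.016,0,0,0,0,0.06,0,0.016,0,0,0,0,0.06,0,0.016,0,0,0,0],
)

```text
clock: 1.78
eef_pos: [0.5444, 0.266, 0.1022]
tool_rot: [-0.506, 0.494, 0.506, 0.493]
ft_force: [0.4, -0.6, 0.6]
grip_width: -0.0
```

Request:
apply_moves(
  targets=[0.004,0,0,0,0,0,0,0.008,0,0,0,0,0,0,0.008,0,0,0,0,0,0],
)

```text
clock: 2.03
eef_pos: [0.5451, 0.2658, 0.1006]
tool_rot: [0.506, -0.494, -0.506, -0.494]
ft_force: [0.3, 0.3, -0.6]
grip_width: 0.0003
```

Request:
apply_moves(
  targets=[0.004,0,-0.03,0.02,0,0,0,0.012,0,-0.03,0.02,0,0,0,0.012,0,-0.03,0.02,0,0,0,0],
)

```text
validation failed for argument at $.ta...
```

Request:
apply_moves(
  targets=[0.004,0,0,0,0,0,0,0.008,0,0,0,0,0,0],
)

```text
clock: 2.2
eef_pos: [0.5453, 0.2658, 0.0987]
tool_rot: [0.506, -0.494, -0.506, -0.494]
ft_force: [-0.2, -0.6, 0.4]
grip_width: 0.0
```

Request:
apply_moves(
  targets=[0.004,0,0,0,0,0,0,0.004,0,0,0,0,0,0],
)

```text
clock: 2.37
eef_pos: [0.545, 0.2657, 0.0973]
tool_rot: [-0.506, 0.494, 0.506, 0.494]
ft_force: [-0.2, 0.4, -0.4]
grip_width: -0.0001
```

Request:
apply_moves(
  targets=[0,0,-0.03,0,0,0,0,0.002,0,-0.03,0,0,0,0,0.004,0,-0.03,0,0,0,0],
)

```text
clock: 2.62
eef_pos: [0.5454, 0.2578, 0.0966]
tool_rot: [0.506, -0.494, -0.506, -0.494]
ft_force: [1.1, -0.4, -0.5]
grip_width: 0.0
```

Request:
apply_moves(
  targets=[0.004,0,0,0,0,0,0,0.004,0,0,0,0,0,0],
)

```text
clock: 2.78
eef_pos: [0.5452, 0.2582, 0.0954]
tool_rot: [-0.506, 0.494, 0.506, 0.494]
ft_force: [0.1, 0.1, 0.3]
grip_width: 0.0003
```

Request:
apply_moves(
  targets=[0.004,0,0,0,0,0,0,0.004,0,0,0,0,0,0],
)

```text
clock: 2.95
eef_pos: [0.5452, 0.2584, 0.0944]
tool_rot: [-0.506, 0.494, 0.506, 0.494]
ft_force: [-0.5, -0.4, 0.5]
grip_width: -0.0002
```

Request:
apply_moves(
  targets=[0.004,0,0,0,0,0,0,0.004,0,0,0,0,0,0],
)

```text
clock: 3.12
eef_pos: [0.5453, 0.2584, 0.0936]
tool_rot: [0.506, -0.494, -0.506, -0.494]
ft_force: [-0.4, -0.0, 0.4]
grip_width: 0.0002
```

Request:
apply_moves(
  targets=[0.004,0,0,0,0,0,0,0.004,0,0,0,0,0,0],
)

```text
clock: 3.28
eef_pos: [0.5453, 0.2584, 0.0934]
tool_rot: [0.506, -0.494, -0.506, -0.494]
ft_force: [-2.5, -1.1, 4.5]
grip_width: -0.0001
```

Request:
apply_moves(
  targets=[0.004,0,0,0,0,0,0,0.004,0,0,0,0,0,0],
)

```text
clock: 3.45
eef_pos: [0.5453, 0.2585, 0.0934]
tool_rot: [0.506, -0.493, -0.506, -0.494]
ft_force: [-4.4, -1.3, 9.2]
grip_width: -0.0001
```

Request:
apply_moves(
  targets=[0.004,0,0,0,0,0,0,0.004,0,0,0,0,0,0],
)

```text
clock: 3.62
eef_pos: [0.5453, 0.2585, 0.0933]
tool_rot: [0.506, -0.493, -0.506, -0.494]
ft_force: [-4.9, -2.1, 13.6]
grip_width: -0.0001
```

Hatch 1 took 13.6 N without moving, so it is blocked. I'll lift and go to hatch 2.

Request:
apply_moves(
  targets=[-0.06,0,0,0,0,0,0,-0.06,-0.01,-0.15,0,0,0,0,-0.06,-0.02,-0.3,0,0,0,0,-0.05,-0.02,-0.405,0,0,0,0,-0.03,-0.02,-0.405,0,0,0,0,-0.03,-0.02,-0.405,0,0,0,0],
)

```text
clock: 4.12
eef_pos: [0.5522, 0.1557, 0.0972]
tool_rot: [-0.505, 0.495, 0.506, 0.494]
ft_force: [0.0, 0.6, 0.5]
grip_width: 0.0001
```

Request:
apply_moves(
  targets=[0.004,0,0,0,0,0,0,0.008,0,0,0,0,0,0,0.008,0,0,0,0,0,0],
)

```text
clock: 4.37
eef_pos: [0.5527, 0.1584, 0.0959]
tool_rot: [-0.506, 0.493, 0.506, 0.494]
ft_force: [-0.4, 0.5, -0.5]
grip_width: -0.0001
```

Request:
apply_moves(
  targets=[0.004,0,0,0,0,0,0,0.008,0,0,0,0,0,0,0.008,0,0,0,0,0,0],
)

```text
clock: 4.62
eef_pos: [0.5527, 0.1579, 0.094]
tool_rot: [-0.506, 0.494, 0.506, 0.494]
ft_force: [0.8, -0.9, -0.3]
grip_width: -0.0003
```

Request:
apply_moves(
  targets=[0.004,0,0,0,0,0,0,0.006,0,0,0,0,0,0,0.006,0,0,0,0,0,0],
)

```text
clock: 4.87
eef_pos: [0.5528, 0.1578, 0.0935]
tool_rot: [-0.506, 0.493, 0.506, 0.494]
ft_force: [-2.0, 0.9, 4.5]
grip_width: 0.0002
```

Request:
apply_moves(
  targets=[0.004,0,0,0,0,0,0,0.006,0,0,0,0,0,0,0.006,0,0,0,0,0,0],
)

```text
clock: 5.12
eef_pos: [0.5528, 0.1578, 0.0934]
tool_rot: [0.506, -0.493, -0.506, -0.495]
ft_force: [-4.7, 0.7, 12.6]
grip_width: 0.0003
```

Hatch 2 is blocked too: 12.6 N with no motion. On to hatch 3.

Request:
apply_moves(
  targets=[-0.06,0,0,0,0,0,0,-0.06,0,-0.15,0,0,0,0,-0.06,0,-0.3,0,0,0,0,-0.05,0,-0.402,0,0,0,0,-0.025,0,-0.402,0,0,0,0,-0.025,0,-0.402,0,0,0,0],
)

```text
clock: 5.62
eef_pos: [0.5544, 0.0554, 0.0963]
tool_rot: [-0.505, 0.495, 0.506, 0.494]
ft_force: [0.0, 0.1, 0.3]
grip_width: -0.0
```

Request:
apply_moves(
  targets=[0.004,0,0,0,0,0,0,0.012,0,0,0,0,0,0,0.012,0,0,0,0,0,0],
)

```text
clock: 5.87
eef_pos: [0.5552, 0.0578, 0.0941]
tool_rot: [0.506, -0.493, -0.506, -0.494]
ft_force: [1.0, 0.5, 0.9]
grip_width: -0.0001
```

Request:
apply_moves(
  targets=[0.004,0,0,0,0,0,0,0.006,0,0,0,0,0,0,0.006,0,0,0,0,0,0],
)

```text
clock: 6.12
eef_pos: [0.5553, 0.0577, 0.093]
tool_rot: [-0.506, 0.493, 0.506, 0.494]
ft_force: [0.8, 0.7, 2.0]
grip_width: -0.0001
```

Request:
apply_moves(
  targets=[0.004,0,0,0,0,0,0,0.006,0,0,0,0,0,0,0.006,0,0,0,0,0,0],
)

```text
clock: 6.37
eef_pos: [0.5553, 0.0572, 0.0914]
tool_rot: [-0.506, 0.494, 0.506, 0.494]
ft_force: [-0.4, 2.0, 1.8]
grip_width: 0.0003
```

Request:
apply_moves(
  targets=[0.004,0,0,0,0,0,0,0.006,0,0,0,0,0,0,0.006,0,0,0,0,0,0],
)

```text
clock: 6.62
eef_pos: [0.5554, 0.0568, 0.0898]
tool_rot: [0.506, -0.494, -0.506, -0.494]
ft_force: [0.8, 1.4, 2.5]
grip_width: 0.0002
```

Request:
apply_moves(
  targets=[0.004,0,0,0,0,0,0,0.006,0,0,0,0,0,0,0.006,0,0,0,0,0,0],
)

```text
clock: 6.87
eef_pos: [0.5554, 0.0566, 0.0883]
tool_rot: [0.506, -0.494, -0.506, -0.494]
ft_force: [-0.1, 1.0, 2.0]
grip_width: -0.0001
```

Request:
apply_moves(
  targets=[0.004,0,0,0,0,0,0,0.008,0,0,0,0,0,0,0.008,0,0,0,0,0,0],
)

```text
clock: 7.12
eef_pos: [0.5554, 0.0565, 0.0862]
tool_rot: [0.506, -0.494, -0.506, -0.494]
ft_force: [0.2, 1.2, 2.2]
grip_width: 0.0002
```

Hatch 3 has gone down 7 mm at a steady 2 N or so, so it is the free one. I'll keep pushing it open in stages.

Request:
apply_moves(
  targets=[0.02,0,0,0,0,0,0,0.04,0,0,0,0,0,0,0.06,0,0,0,0,0,0,0.08,0,0,0,0,0,0,0.08,0,0,0,0,0,0],
)

```text
clock: 7.53
eef_pos: [0.5534, 0.0564, 0.0643]
tool_rot: [-0.505, 0.495, 0.507, 0.493]
ft_force: [-0.2, -0.8, -0.3]
grip_width: -0.0001
```

```bash
python3 - <<'E'
from h import *
p,d=bot.camera("side"); cv2.imwrite("pics/d2.png",cv2.resize(p[120:290,200:420,::-1],None,fx=3.5,fy=3.5))
E
```

```text
(no output)
```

View pics/d2.png

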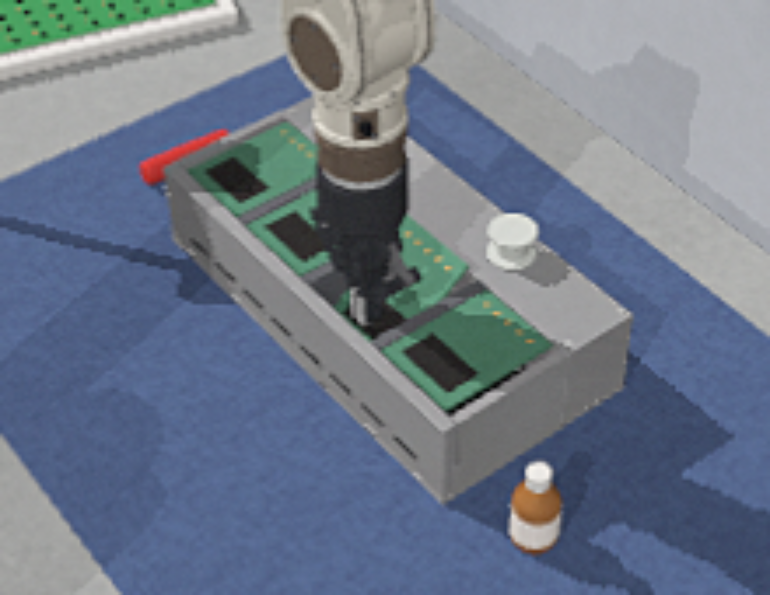

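The side view shows hatch 3 tipped, with its far edge raised at about crop (440,265) and the reel clear of it. I'll go deeper.

Request:
apply_moves(
  targets=[0.02,0,0,0,0,0,0,0.04,0,0,0,0,0,0,0.06,0,0,0,0,0,0,0.072,0,0,0,0,0,0,0.072,0,0,0,0,0,0,0.072,0,0,0,0,0,0],
)

```text
clock: 8.08
eef_pos: [0.5546, 0.0567, 0.0476]
tool_rot: [-0.506, 0.494, 0.506, 0.493]
ft_force: [-0.1, -0.7, -0.0]
grip_width: 0.0001
```

Request:
apply_moves(
  targets=[0,-0.015,0,0,0,0,0,0.01,-0.03,0,0,0,0,0,0.01,-0.03,0,0,0,0,0,0.01,-0.03,0,0,0,0,0],
)

```text
clock: 8.42
eef_pos: [0.5627, 0.0569, 0.0454]
tool_rot: [-0.506, 0.494, 0.506, 0.494]
ft_force: [-1.6, -0.2, -0.4]
grip_width: 0.0002
```

```bash
python3 - <<'E'
from h import *
p,d=bot.camera("side"); cv2.imwrite("pics/d3.png",cv2.resize(p[120:290,200:420,::-1],None,fx=3.5,fy=3.5))
E
```

```text
(no output)
```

View pics/d3.png

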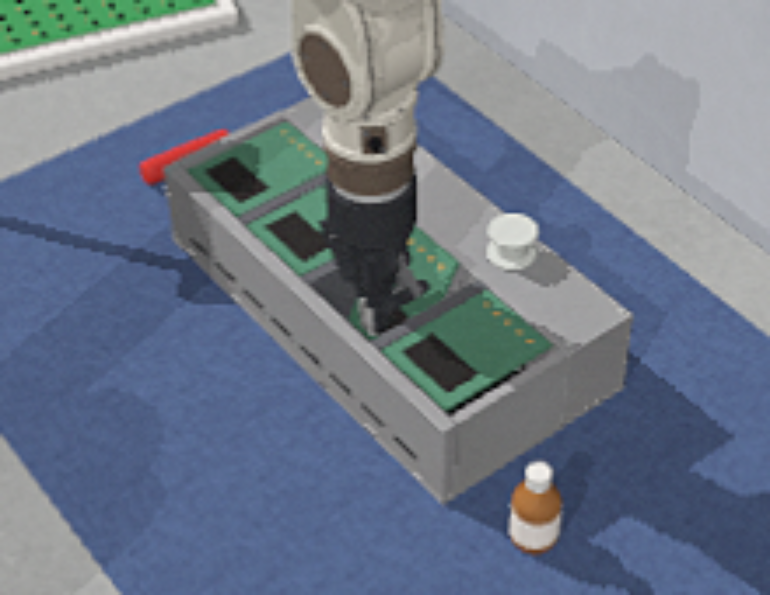

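Request:
apply_moves(
  targets=[0,-0.008,0,0,0,0,0,0,-0.016,0,0,0,0,0,0,-0.016,0,0,0,0,0],
)

```text
clock: 8.72
eef_pos: [0.5666, 0.057, 0.0457]
tool_rot: [-0.506, 0.494, 0.506, 0.494]
ft_force: [-3.1, 0.2, -1.0]
grip_width: 0.0001
```

Request:
apply_moves(
  targets=[0,-0.008,0,0,0,0,0,0,-0.016,0,0,0,0,0,0,-0.016,0,0,0,0,0],
)

```text
clock: 8.97
eef_pos: [0.567, 0.057, 0.0454]
tool_rot: [-0.504, 0.496, 0.508, 0.492]
ft_force: [-10.9, 0.2, 5.6]
grip_width: -0.0002
```

The force rises at a tilt of about 62° by geometry, which is the end stop. I'll back off toward the near side, then go straight up.

Request:
apply_moves(
  targets=[0,0.03,0,0,0,0,0,0,0.06,0,0,0,0,0,-0.05,0.08,0,0,0,0,0,-0.15,0.08,0,0,0,0,0,-0.25,0.08,0,0,0,0,0,-0.4,0.08,0,0,0,0,0,-0.55,0.1,0,0,0,0,0,-0.7,0.3,0,0,0,0,0,-0.7,0.45,0,0,0,0,0,-0.7,0.6,0,0,0,0,0,-0.7,0.6,0,0,0,0,0,-0.7,0.6,0,0,0,0,0],
)

```text
clock: 9.97
eef_pos: [0.4184, 0.0534, 0.2227]
tool_rot: [0.507, -0.493, -0.505, -0.495]
ft_force: [0.2, 0.5, -0.3]
grip_width: -0.0001
```

```bash
python3 - <<'E'
from h import *
P={}
for n,b in(("side",(120,290,200,420)),("scene",(130,310,250,430))):
    p,d=bot.camera(n); cv2.imwrite(f"pics/e_{n}.png",cv2.resize(p[b[0]:b[1],b[2]:b[3],::-1],None,fx=3.3,fy=3.3)); P[n]=(p,d)
# tilt from depth: points in hatch3 volume, own coords
p,d=P["scene"]
v,u=np.mgrid[0:400,0:640]; m=d>0
o,dd=ray("scene",np.c_[u[m],v[m]]); W=o+dd*d[m][:,None]
org=pads[2]+0.03*cx; q=W[:,:2]-org
X=q@cx; Y=q@np.array([-cx[1],cx[0]])
col=p[m].astype(int); g=(col[:,1]>col[:,0]*1.25)&(col[:,1]>col[:,2]*1.1)
for k,(y0,nm) in enumerate([(.2,'1'),(.1,'2'),(0,'3'),(-.1,'4')]):
    s=g&(abs(Y-y0)<.036)&(abs(X)<.07)&(W[:,2]>.02)&(W[:,2]<.16)
    a=np.polyfit(X[s],W[s,2],1); print(nm,s.sum(),"tilt deg",np.degrees(np.arctan(a[0])).round(1),"x range",X[s].min().round(3),X[s].max().round(3),"z",W[s,2].min().round(3),W[s,2].max().round(3))
ob=bot.get_obs(); print(ob['eef_pos'],ob['ft_force'],ob['clock'])
E
```

```text
1 811 tilt deg 1.0 x range -0.061 0.058 z 0.034 0.099
2 718 tilt deg 1.1 x range -0.061 0.058 z 0.085 0.101
3 118 tilt deg 61.9 x range -0.012 0.04 z 0.033 0.13
4 573 tilt deg 0.3 x range -0.062 0.058 z 0.083 0.1
[0.4218411  0.05363953 0.22227292] [ 0.10376489 -0.20239757  0.23804943] 10.0667
```

View pics/e_side.png

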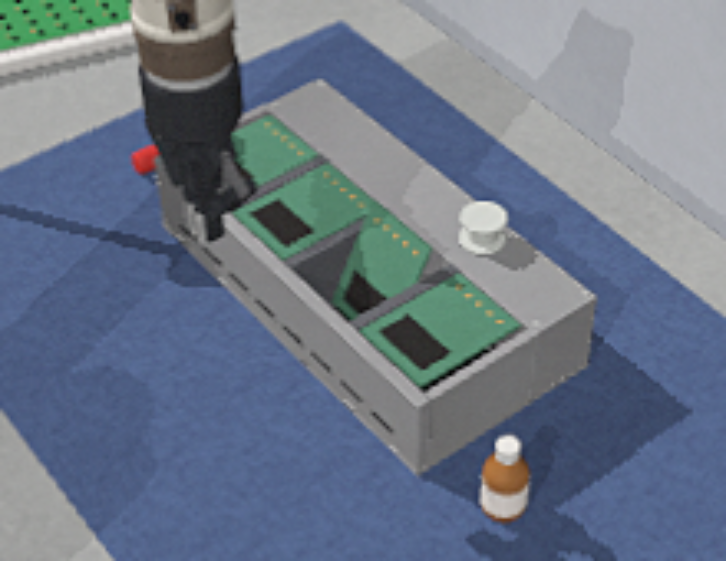

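View pics/e_scene.png

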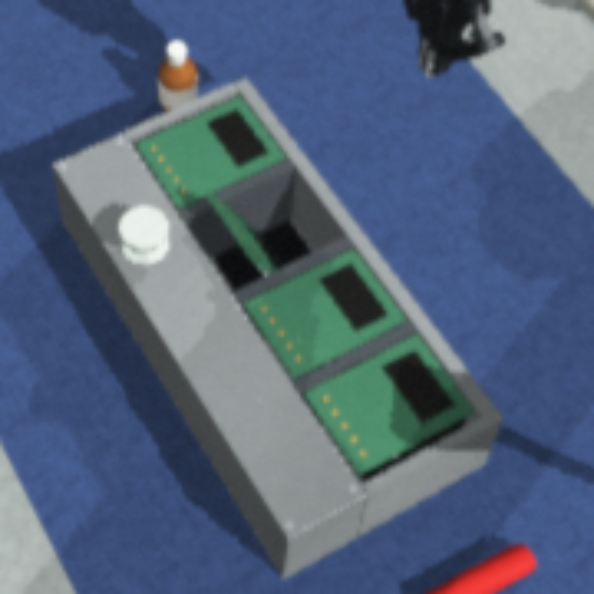

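Both views show hatch 3 standing wide open: side crop (390,260), scene crop (240,235). The tilt measured from depth is about 62°, the bystanders haven't moved, and the hand is clear.

```bash
python3 -c "
from workcell import bot
print(bot.job_done())"
```

```text
the job is handed in; nothing more can be done
None
```

Hatch 3, third from the left, is the free one. It is now wide open, the hand is clear, and the job is handed in at about 10 s.

- **Finding it:** Light presses on hatches 1 and 2 met a hard stop, with 13.6 N and 12.6 N and no visible motion. Hatch 3 gave way at about 2 N. I did not press hatch 4, because only one hatch is free.
- **Opening it:** I pushed hatch 3 down to its end stop; the highest reading there was about 11 N sideways. Then I backed the hand off and lifted it away.
- **Last checks:** Depth from the scene camera gives hatch 3 a tilt of about 62° and the other three about 0 to 1°. The force on the tool read about zero. In the pictures, the reel and bottle stand where they were. The screwdriver is only partly in the last pictures, and the part that shows looks unmoved.
- **Disagreements:** The pad mask worked for only one pad in the side view. That one agreed with the scene view to within 2 mm. One move call was refused for a typing error and moved nothing.

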